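# Lock the candle mould with its toggle key

## Robot

A 6-joint arm with a two-finger parallel gripper is mounted at the origin on the work surface. World frame = base frame: x ahead of the robot, y to its left, z up, the work surface at z = 0. Lengths are in m, angles in rad, forces in N, time in s.
With the tool pointing down it reaches from about 0.325 to 0.85 m from the base axis. Payload 4.4 kg.
Tool frame: the origin (TCP) lies midway between the tips of the shut fingers; the grasp point (between the pads) lies 19 mm behind it (env.hold_point_z is the distance from the TCP to the grasp point, in m); x points along the fingers, z is the direction in which the jaws open and shut, and the axes are right-handed (so a half turn about x gives the same grasp; the last joint's range is limited). The gripper opens to 94 mm and grips with 3 to 60 N. Pads are 16 mm wide; open, the fingers measure 119 mm over their backs; the gripper's body (75 mm by 177 mm) begins 78 mm behind the grasp point.
Start: joints at [-1.347, 0.207, 1.542, -0, 1.393, -0.15], TCP at [0.21, -0.535, 0.205] pointing down, gripper open.
Joint ranges: [-2.73, 2.73], [-0.86, 2.22], [0.23, 2.46], [-1.11, 4.25], [0.08, 2.63], [-2.82, 2.82]. Speed limits (rad/s): [2.79, 2.79, 3.14, 3.14, 3.14, 3.14].

## Interface

Orientations are given as a rotation vector (axis times angle).
In Python, from plant import env gives the robot as it stands.
- The arm moves only by the shell command python3 -m pendant 'ROWS'. ROWS is JSON, a list of rows, each an object of numbers: "jaw": the opening, from 0 (shut) to 1 (fully open); "tx", "ty", "tz": the shift along the tool's x, y, z in m; "ax", "ay", "az": the turn, a rotation vector about the tool's x, y, z in degrees. In form: [{"jaw": .., "tx": .., "ty": .., "tz": .., "ax": .., "ay": .., "az": ..}, ...]. A call has 1 to 12 rows; each row shifts and turns the commanded pose from where the row before left it, along the tool's axes as they then stand; what a row does not reach is not made up. A row lasts 1/10 s, in which the tool goes at most 50 mm and 8.59 degrees, less where a joint would pass 70% of its speed; a pose out of reach is approached as far as the arm can. A call is refused whole if a number of a shift passes 0.05 or a number of a turn 8.59, either way. A call with a gripper value outside its range is refused whole. The fingers move at their own pace and stop on an object; the grip force is fixed at half the most. Time passes only in rows, so rows that do not move let the fingers close. It gives the time, the measured TCP pose, the force and the opening at its end, in the units of the state.
- env.state(): the state, without advancing time (a new reading comes with each control period).
- env.get_image(name): name is "side" or "top"; returns (picture, depth): 400x640x3 uint8, red, green, blue; 400x640 float32, m along the optical axis (not along the pixel's ray), 0 where there is no reading.
- env.camera_model(name): a dict with "fov_y" (degrees; the focal length in pixels is half the picture's height over the tangent of half this angle, whatever the lens; pixels are square), "cx", "cy" (the principal point, pixels), "T" (4x4, takes a point from camera to world coordinates). Camera axes: x right, y down, z forward; pixel columns grow to the right and rows downward; lengths in m; the calibration is good to about 2 mm. A picture is of the moment at which its call begins. camera_model takes no time and is no camera call.
- env.job_done(): hands the job in, once; it reports no verdict.
The state is a dict: "time_s": time; "joints": joint angles; "qvel": joint speeds; "effort": joint torques, N m; "eef_pos": TCP position; "tool_rot": TCP orientation; "ft_force": force on the tool from outside, world axes, zero at the start; "wrist_torque": the same for the moment, N m; "finger_gap": opening from 0.0 (shut) to 1.0 (fully open).
Only numpy, scipy, OpenCV 4.12 (cv2) and the standard library are available. Lean on these libraries where they do the work, as an engineer would, in place of code of your own. Each camera call takes 0.05 s, during which the arm holds its last target.

## Task

Lock the candle mould with its toggle key: slide the guard on top of the mould fully open by its tab, take the T-headed key from its rest and feel for the slot with it, then push the head down through the slot against the spring, turn the key a quarter turn and let it up so that the head settles in the notch under the plate and the key stays locked upright, crosswise to the slot. Let go of it, leave the guard open, and leave the other things on the table standing where they are.

Things in the scene. Friction and masses are not known exactly. Their poses are not given: they have to be found in the camera images.
- key: toggle key, 100 mm tall, about 200 g, upright in its rest, head in the pocket. From the bottom: steel T-head 60 (x) by 16 (y) by 14 mm tall; round steel shaft 14 mm thick, from 14 to 72 mm; dark wooden grip bar 70 (x) by 18 mm (y), from 72 to 100 mm. Grip and head lie parallel. Origin: centre of the head's underside, z up the shaft, x along the head. A half turn about z changes nothing.
- key_rest: fixed wooden block 96 (x) by 52 (y) by 30 mm tall with an upright pocket 66 by 22 mm, 20 mm deep, in which the key's head stands (draw the key straight up). Origin under its centre, z up.
- mould: fixed aluminium candle mould, 140 (x) by 220 (y) by 82 mm tall; origin at the centre of its underside, z up. On top a steel keeper plate with the slot, under the sliding guard. Two guard rails stand at x = +-54 mm, to 97 mm above the origin. The slot runs along the mould's x.
- keeper_top (a point): middle of the keeper plate's adjusting range, at its upper face, 90 mm above the mould's origin; mould's axes. Plate 8 mm thick. Its one through slot is 64.5 (x) by 20.5 mm (y), centred at x = 0 but adjusted anywhere from y = -10 to +10 mm from this point: where is not reported and must be felt or seen. Hollow below.
- pad_top (a point): 74 mm above the mould's origin: level of the top of a sprung round pad under the slot, which meets a head that comes through (about 4 N at first, plus 0.4 N per mm; it yields up to 28 mm). Like the keeper it lies up to 10 mm off this point along y.
- notch (a point): 68 mm above the mould's origin: level of the key head's underside when locked. Under the keeper, ribs 6 mm deep leave a notch crossing the slot's middle, along the mould's y, 21.5 mm wide. The head turns freely (either way) only with its underside below 62 mm over the mould's origin; turned 90 degrees and let up, the spring lifts it into the notch. Lies off along y with the slot.
- guard (a joint): sliding guard of the slot, a thin aluminium plate 92 by 54 mm lying on the keeper between the rails (its upper face 95.5 mm above the mould's origin), covering the slot: metres slid towards the mould's +y. 0 = shut, 0.060 = fully open at its stop. Stays where it is left, about 2 N of friction.
- guard_tab (a point): centre of the top edge of the guard's upright tab, by which it is slid: the tab is 44 mm (mould's x) by 12 mm (mould's y), standing 26 mm above the guard plate; its top lies 121.5 mm above the mould's origin. Axes as the mould's. It moves with the guard.
- bottle_tall: amber bottle with black cap, 52 mm across, 115 mm tall, near the far edge; origin under its centre. Bystander.
- bottle_clear: clear bottle with black cap, 48 mm across, 100 mm tall, to the left; origin under its centre. Bystander.
- bottle_mini: small amber bottle with black cap, 32 mm across, 65 mm tall, standing between the mould and the key's rest; origin under its centre. Bystander.
- bowl: small dark wooden bowl, 90 mm across, 38 mm tall, near the robot; origin under its centre. Bystander.
- candle_tin: empty steel candle tin, 72 mm across, 50 mm tall, to the right; origin under its centre. Bystander.
- spatula: wooden spatula lying flat, 200 mm long, near the far edge; origin under its middle. Bystander.
- stamp: round wooden wax stamp standing in a square tray: disc foot 50 mm across, ball knob on top 44 mm across, 100 mm tall; origin under its foot, z up. Not the key. Bystander.
Not all that is in view belongs to the job. Leave any green look-alike of the key alone.

How it is judged:
On the way, in this order (a step that is already met when the one before it is completed fails the run):
1. the guard is slid open (value of joint guard above 0.05 m), for 0.1 s.
2. the key's head is pushed down through the slot, lengthways with it (x of key in the frame of mould between -0.006 and 0.006 m and y of key in the frame of mould between -0.016 and 0.016 m and z of key in the frame of mould below 0.067 m and angle between the x axis of key and the x axis of mould, either way round below 0.25 rad and angle between key's own z axis and vertical below 0.2 rad), for 0.05 s.
At the end, for the whole second after the job is handed in: key let go, at rest, upright within 0.12 rad, head sprung up into the notch (underside 65.5 to 70.5 mm above the mould's origin, within 6 mm of it in x and 16 mm in y), crosswise to the slot within 0.16 rad; guard still open by over 45 mm (x of key in the frame of mould between -0.006 and 0.006 m and y of key in the frame of mould between -0.016 and 0.016 m and z of key in the frame of mould between 0.0655 and 0.0705 m and angle between the x axis of key and the y axis of mould, either way round below 0.16 rad and angle between key's own z axis and vertical below 0.12 rad and linear speed of key below 0.02 m/s and angular speed of key below 0.2 rad/s and value of joint guard above 0.045 m); the robot touches nothing.
It fails at once if a bystander (bottles, bowl, tin, spatula, wax stamp) is shifted by more than 40 mm or knocked over (distance of any of bottle_tall, bottle_clear, bottle_mini, bowl, candle_tin, spatula, stamp from where it was at the start of the episode above 0.04 m or angle between any of bottle_tall, bottle_clear, bottle_mini, bowl, candle_tin, stamp's own z axis and vertical above 0.6 rad).
It also fails if it takes over 61 s, if anything falls off the work surface, if the arm or the gripper's body presses on something with over 40 N, if the wrist force passes 120 N, or if a joint passes its speed limit or range.

## Working session

There is one attempt and no reset: what is moved stays moved. The work goes in short steps, Python scripts to look and compute and a shell command to move; the robot and the scene stay as the last step left them, time stands still between calls to the robot, and variables do not carry over. Pictures are saved under pics/ and viewed, and the job is handed in when it is done.

```bash
ls; mkdir -p pics; python3 - <<'E'
from plant import env
import cv2,numpy as np
s=env.state();print(s)
for n in("top","side"):
    im,d=env.get_image(n);cv2.imwrite(f"pics/{n}0.png",im[:,:,::-1]);np.savez(f"{n}0.npz",im=im,d=d)
    print(n,env.camera_model(n))
E
```

```text
pics
{'time_s': 0.0, 'joints': array([-1.34750329e+00,  2.07410919e-01,  1.54294611e+00, -5.74480109e-05,
        1.39349881e+00, -1.50485196e-01]), 'qvel': array([ 1.11344293e-03,  2.19025438e-03,  7.66228393e-05, -2.00426895e-03,
       -2.58493120e-04,  3.60806838e-04]), 'effort': array([ 6.48502119e-04, -3.70873904e+01, -2.81415206e+01,  7.00584822e-02,
        3.60935996e-02, -1.58963121e-04]), 'eef_pos': array([ 0.2097504 , -0.53450705,  0.2042997 ]), 'tool_rot': array([ 0.93106728,  1.36490074, -0.92859238]), 'ft_force': array([ 6.69745222e-01,  1.04744859e+00, -9.98845007e-04]), 'wrist_torque': array([-0.05341462,  0.01177799, -0.02058848]), 'finger_gap': 0.9962787930021874}
top {'fov_y': 42.80049657682968, 'cx': 320.08008780553615, 'cy': 194.94861213827662, 'T': array([[-2.61834620e-03, -9.83548744e-01,  1.80623955e-01,
         3.06786509e-01],
       [-9.99775967e-01, -1.21910248e-03, -2.11312299e-02,
         1.83946476e-02],
       [ 2.10037938e-02, -1.80638818e-01, -9.83325205e-01,
         1.35153982e+00],
       [ 0.00000000e+00,  0.00000000e+00,  0.00000000e+00,
         1.00000000e+00]])}
side {'fov_y': 50.23954776884533, 'cx': 311.56321258994274, 'cy': 199.29627910444185, 'T': array([[-7.72789488e-01, -3.99125937e-01,  4.93452017e-01,
         1.32103043e-02],
       [-6.34661808e-01,  4.84897608e-01, -6.01729756e-01,
         6.46538049e-01],
       [ 8.92249459e-04, -7.78185580e-01, -6.28033763e-01,
         7.86212292e-01],
       [ 0.00000000e+00,  0.00000000e+00,  0.00000000e+00,
         1.00000000e+00]])}
```

View pics/top0.png

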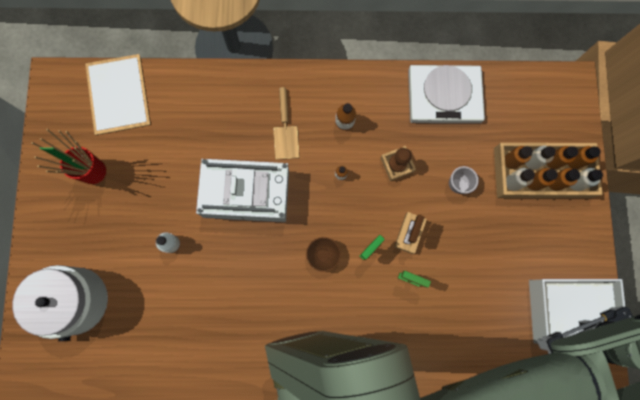

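View pics/side0.png

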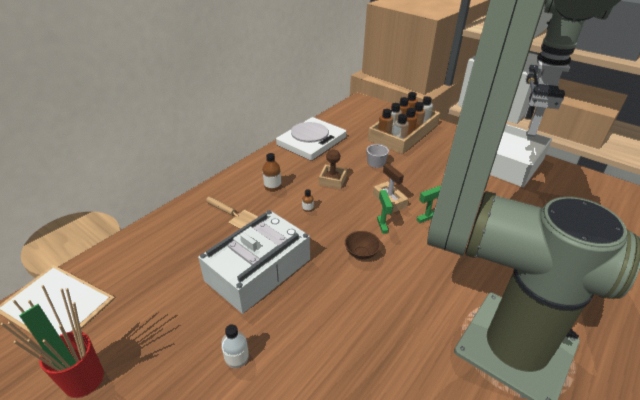

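The key candidates in the top view are the dark-gripped one in a wooden rest (412,232), two green look-alikes (372,247) and (414,279), and the round-knobbed stamp in its tray (400,160). The dark bar in the rest fits the key, so I'll confirm it in an enlarged crop, along with the mould.

```bash
python3 - <<'E'
import cv2,numpy as np
t=cv2.imread("pics/top0.png");s=cv2.imread("pics/side0.png")
a=cv2.resize(t[205:265,370:450],(480,360),interpolation=cv2.INTER_CUBIC)
b=cv2.resize(s[150:240,360:460],(300,270),interpolation=cv2.INTER_CUBIC)
c=np.zeros((360,790,3),np.uint8);c[:,:480]=a;c[:270,490:790]=b
cv2.imwrite("pics/keycrop.png",c)
a=cv2.resize(t[150:230,190:300],(770,560),interpolation=cv2.INTER_CUBIC)
cv2.imwrite("pics/mouldcrop.png",a)
E
```

```text
(no output)
```

View pics/keycrop.png

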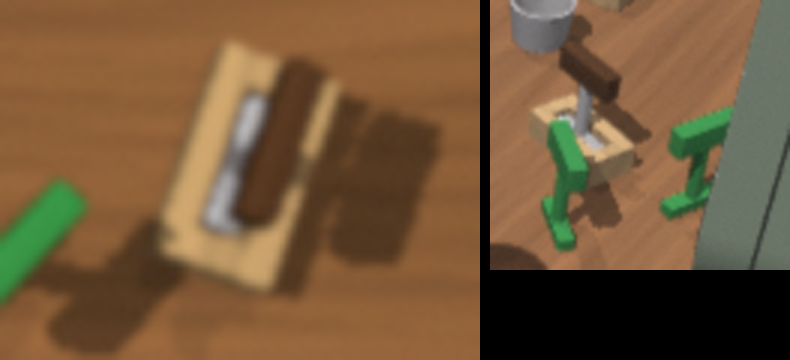

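View pics/mouldcrop.png

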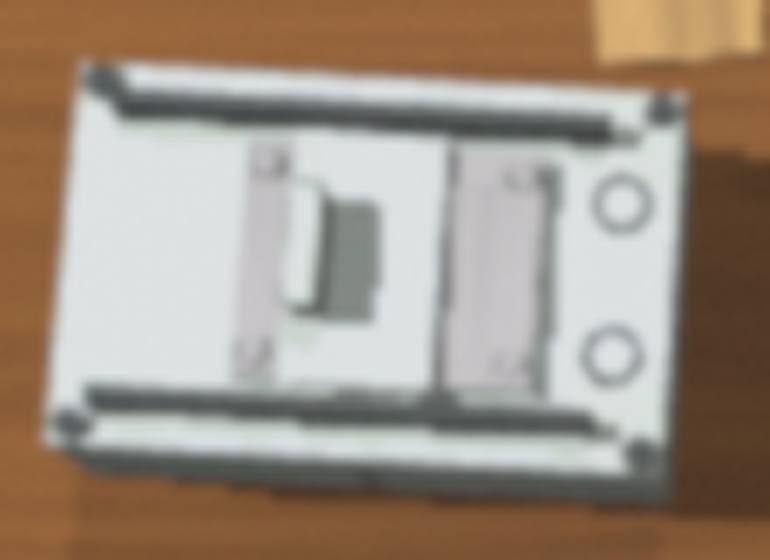

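The crop confirms it: a dark wooden grip over a steel shaft and head in the wooden rest, with both look-alikes green all over. On the mould, the guard is centred with its tab at about (234,190). Rail room on the left suggests it opens to the left, towards world +y. Next I'll measure poses.

```bash
cat > h.py <<'E'
import cv2,numpy as np
from scipy.spatial.transform import Rotation as R
from plant import env
def cam(n):
    m=env.camera_model(n);f=200/np.tan(np.radians(m["fov_y"]/2));return f,m["cx"],m["cy"],m["T"]
def onplane(n,uv,z):
    f,cx,cy,T=cam(n);uv=np.atleast_2d(uv).astype(float)
    d=np.c_[(uv[:,0]-cx)/f,(uv[:,1]-cy)/f,np.ones(len(uv))]@T[:3,:3].T
    t=(z-T[2,3])/d[:,2];return T[:3,3]+d*t[:,None]
def proj(n,p):
    f,cx,cy,T=cam(n);q=(np.atleast_2d(p)-T[:3,3])@T[:3,:3];return np.c_[q[:,0]/q[:,2]*f+cx,q[:,1]/q[:,2]*f+cy]
def cloud(n,d):
    f,cx,cy,T=cam(n);v,u=np.mgrid[:400,:640]
    P=np.stack([(u-cx)/f*d,(v-cy)/f*d,d],-1)@T[:3,:3].T+T[:3,3];P[d==0]=np.nan;return P
E
python3 - <<'E'
from h import *
for n in("top","side"):
    z=np.load(n+"0.npz");im=z["im"];P=cloud(n,z["d"]);hsv=cv2.cvtColor(im,cv2.COLOR_RGB2HSV)
    H,S,V=[hsv[...,i].astype(int) for i in range(3)]
    def roi(a):
        m=np.zeros((400,640),bool);m[a[2]:a[3],a[0]:a[1]]=1;return m
    # mould top by depth + colour
    r=roi((185,300,145,240) if n=="top" else (190,320,205,310))
    m=r&(abs(P[...,2]-.082)<.012)&(P[...,2]>.07)
    c=max(cv2.findContours(m.astype(np.uint8),0,1)[0],key=cv2.contourArea)
    xy=P[m][:,:2].astype(np.float32)
    print(n,"mould px",m.sum(),"rect",cv2.minAreaRect(xy), "medz",np.median(P[m][:,2]))
    tb=r&(P[...,2]>.105)&(P[...,2]<.14)
    print(" tab",tb.sum(),P[tb].mean(0),cv2.minAreaRect(P[tb][:,:2].astype(np.float32)),"zmax",P[tb][:,2].max())
    # key
    r=roi((395,440,205,260) if n=="top" else (370,415,160,215))
    g=r&(P[...,2]>.075)&(P[...,2]<.13)&(S>60)&~((H>45)&(H<85))
    print(" grip",g.sum(),P[g].mean(0),"z",np.percentile(P[g][:,2],[5,50,95]),cv2.minAreaRect(P[g][:,:2].astype(np.float32)))
    k=r&(abs(P[...,2]-.03)<.006)&~((H>45)&(H<85))
    print(" rest",k.sum(),cv2.minAreaRect(P[k][:,:2].astype(np.float32)))
E
```

```text
top mould px 3637 rect ((0.5596283674240112, 0.1871349960565567), (0.22076092660427094, 0.14142070710659027), 87.01068115234375) medz 0.08350390321136136
 tab 105 [0.55817213 0.20391451 0.11951148] ((0.5590869188308716, 0.20485763251781464), (0.012487655505537987, 0.04282815381884575), 86.52071380615234) zmax 0.12702688779335514
 grip 236 [ 0.45241211 -0.24481403  0.10830172] z [0.09826984 0.1096222  0.11358049] ((0.4539664089679718, -0.2468109428882599), (0.01956329494714737, 0.07181549817323685), 69.74627685546875)
 rest 435 ((0.4524182081222534, -0.24719566106796265), (0.05273999273777008, 0.09645748138427734), 69.19611358642578)
side mould px 3495 rect ((0.5586193203926086, 0.18702349066734314), (0.22359007596969604, 0.14269046485424042), 87.09999084472656) medz 0.08217500401101929
 tab 145 [0.55651729 0.20769781 0.11643223] ((0.5588849782943726, 0.2060571014881134), (0.012828752398490906, 0.04502898454666138), 86.96753692626953) zmax 0.12419951760723369
 grip 256 [ 0.44844147 -0.23529719  0.10017225] z [0.08439707 0.1024394  0.11126147] ((0.4251900911331177, -0.1903889775276184), (0.05704701319336891, 0.18123318254947662), 27.172945022583008)
 rest 306 ((0.500413179397583, -0.28559380769729614), (0.07733306288719177, 0.23528562486171722), 50.79640197753906)
```

```bash
cat >> h.py <<'E'
MC=np.array([.5592,.1870]);MY=np.radians(-3.0)
def mould(xm,ym):
    c,s=np.cos(MY),np.sin(MY);return MC+[c*xm-s*ym,s*xm+c*ym]
def go(target,phi):
    """tool-frame total shift (after levelling) to a world target with jaw axis at yaw phi(deg)"""
    s=env.state();Rm=R.from_rotvec(s["tool_rot"]).as_matrix()
    z=Rm[:,2];ph=np.degrees(np.arctan2(z[1],z[0]));d=(phi-ph+90)%180-90
    p=np.radians(phi);zz=np.array([np.cos(p),np.sin(p),0]);x=np.array([0,0,-1.]);y=np.cross(zz,x)
    Rt=np.c_[x,y,zz]
    if z@zz<0: Rt=np.c_[x,-y,-zz]
    print("pos",s["eef_pos"].round(4),"t",round(s["time_s"],2),"phi",ph.round(2),"gap",round(s["finger_gap"],3),"F",s["ft_force"].round(1),"j",s["joints"].round(2))
    print(" turn rotvec tool deg",np.degrees(R.from_matrix(Rm.T@Rt).as_rotvec()).round(2))
    e=np.array(target)-s["eef_pos"];print(" shift in current tool axes(mm)",(Rm.T@e*1e3).round(1)," after turn",(Rt.T@e*1e3).round(1))
E
python3 - <<'E'
from h import *
print(mould(0,-10),mould(0,18))
t=mould(0,-14);go([*t,.112],87)
go([.4532,-.247,.08],69.7)
E
```

```text
[ 0.03584044 -9.79929535] [ 1.50124721 18.16233163]
pos [ 0.2098 -0.5346  0.2044] t 0.1 phi -68.58 gap 1.001 F [0.2 0.9 0.1] j [-1.35  0.21  1.54 -0.    1.39 -0.15]
 turn rotvec tool deg [ 2.442e+01 -1.200e-01  1.000e-02]
 shift in current tool axes(mm) [   65.5 -5198.5 12203.9]  after turn [   92.4   311.2 13261.1]
pos [ 0.2098 -0.5346  0.2044] t 0.1 phi -68.58 gap 1.001 F [0.2 0.9 0.1] j [-1.35  0.21  1.54 -0.    1.39 -0.15]
 turn rotvec tool deg [ 4.172e+01 -1.200e-01  3.000e-02]
 shift in current tool axes(mm) [ 124.9  331.6 -178.6]  after turn [ 124.4  128.5 -354.2]
```

```bash
python3 - <<'E'
from h import *
t=mould(0,.018);print(t);go([*t,.2],87)
E
```

```text
[0.56014205 0.20497533]
pos [ 0.2098 -0.5346  0.2044] t 0.1 phi -68.58 gap 1.001 F [0.2 0.9 0.1] j [-1.35  0.21  1.54 -0.    1.39 -0.15]
 turn rotvec tool deg [ 2.442e+01 -1.200e-01  1.000e-02]
 shift in current tool axes(mm) [   5.7  596.2 -560.5]  after turn [   4.4  311.2 -756.9]
```

```bash
python3 -m pendant '[{"jaw":0.5,"ax":8.14},{"jaw":0.5,"ax":8.14},{"jaw":0.5,"ax":8.14},{"jaw":0.5,"tz":-0.045,"ty":0.0185},{"jaw":0.5,"tz":-0.045,"ty":0.0185},{"jaw":0.5,"tz":-0.045,"ty":0.0185},{"jaw":0.5,"tz":-0.045,"ty":0.0185},{"jaw":0.5,"tz":-0.045,"ty":0.0185},{"jaw":0.5,"tz":-0.045,"ty":0.0185},{"jaw":0.5,"tz":-0.045,"ty":0.0185},{"jaw":0.5,"tz":-0.045,"ty":0.0185},{"jaw":0.5,"tz":-0.045,"ty":0.0185}]'; python3 - <<'E'
from h import *
t=mould(0,.018);go([*t,.2],87)
E
```

```text
pos [ 0.2098 -0.5346  0.2044] t 0.1 phi -68.58 gap 1.001 F [0.2 0.9 0.1] j [-1.35  0.21  1.54 -0.    1.39 -0.15]
 turn rotvec tool deg [ 2.442e+01 -1.200e-01  1.000e-02]
 shift in current tool axes(mm) [   5.7  596.2 -560.5]  after turn [   4.4  311.2 -756.9]invalid input at $[0]: expected keys jaw, tx, ty, tz, ax, ay, az
```

```bash
python3 -m pendant '[{"jaw":0.5,"tx":0,"ty":0,"tz":0,"ax":8.14,"ay":0,"az":0},{"jaw":0.5,"tx":0,"ty":0,"tz":0,"ax":8.14,"ay":0,"az":0},{"jaw":0.5,"tx":0,"ty":0,"tz":0,"ax":8.14,"ay":0,"az":0},{"jaw":0.5,"tx":0,"ty":0.0185,"tz":-0.045,"ax":0,"ay":0,"az":0},{"jaw":0.5,"tx":0,"ty":0.0185,"tz":-0.045,"ax":0,"ay":0,"az":0},{"jaw":0.5,"tx":0,"ty":0.0185,"tz":-0.045,"ax":0,"ay":0,"az":0},{"jaw":0.5,"tx":0,"ty":0.0185,"tz":-0.045,"ax":0,"ay":0,"az":0},{"jaw":0.5,"tx":0,"ty":0.0185,"tz":-0.045,"ax":0,"ay":0,"az":0},{"jaw":0.5,"tx":0,"ty":0.0185,"tz":-0.045,"ax":0,"ay":0,"az":0},{"jaw":0.5,"tx":0,"ty":0.0185,"tz":-0.045,"ax":0,"ay":0,"az":0},{"jaw":0.5,"tx":0,"ty":0.0185,"tz":-0.045,"ax":0,"ay":0,"az":0},{"jaw":0.5,"tx":0,"ty":0.0185,"tz":-0.045,"ax":0,"ay":0,"az":0}]'; python3 - <<'E'
from h import *
t=mould(0,.018);go([*t,.2],87)
E
```

```text
time_s: 1.3
eef_pos: [0.3976, -0.1376, 0.2053]
tool_rot: [1.248, 1.184, -1.248]
ft_force: [0.4, -0.5, 0.8]
finger_gap: 0.501
pos [ 0.3976 -0.1376  0.2053] t 1.3 phi -93.03 gap 0.501 F [ 0.4 -0.5  0.8] j [-0.54 -0.13  1.9   0.    1.38  1.08]
 turn rotvec tool deg [-0.03 -0.   -0.01]
 shift in current tool axes(mm) [   5.3  144.2 -350.6]  after turn [   5.3  144.4 -350.6]
```

```bash
python3 -m pendant '[{"jaw":0.5,"tx":0,"ty":0.018,"tz":-0.044,"ax":0,"ay":0,"az":0},{"jaw":0.5,"tx":0,"ty":0.018,"tz":-0.044,"ax":0,"ay":0,"az":0},{"jaw":0.5,"tx":0,"ty":0.018,"tz":-0.044,"ax":0,"ay":0,"az":0},{"jaw":0.5,"tx":0,"ty":0.018,"tz":-0.044,"ax":0,"ay":0,"az":0},{"jaw":0.5,"tx":0,"ty":0.018,"tz":-0.044,"ax":0,"ay":0,"az":0},{"jaw":0.5,"tx":0,"ty":0.018,"tz":-0.044,"ax":0,"ay":0,"az":0},{"jaw":0.5,"tx":0,"ty":0.018,"tz":-0.044,"ax":0,"ay":0,"az":0},{"jaw":0.5,"tx":0.02,"ty":0.018,"tz":-0.0425,"ax":0,"ay":0,"az":0},{"jaw":0.5,"tx":0.02,"ty":0,"tz":0,"ax":0,"ay":0,"az":0},{"jaw":0.5,"tx":0,"ty":0,"tz":0,"ax":0,"ay":0,"az":0}]'; python3 - <<'E'
from h import *
t=mould(0,.018);go([*t,.105],87)
im,d=env.get_image("side");cv2.imwrite("pics/s1.png",cv2.resize(im[150:320,170:400,::-1],None,fx=3,fy=3))
E
```

```text
time_s: 2.3
eef_pos: [0.5565, 0.2033, 0.1611]
tool_rot: [1.24, 1.19, -1.253]
ft_force: [-0.9, -0.3, 0.1]
finger_gap: 0.498
pos [0.5565 0.2033 0.1611] t 2.3 phi -92.87 gap 0.498 F [-0.9 -0.3  0.1] j [ 0.2   0.29  1.54 -0.    1.33  1.83]
 turn rotvec tool deg [0.13 0.14 0.49]
 shift in current tool axes(mm) [56.1  4.1 -2. ]  after turn [56.1  3.6 -1.9]
```

View pics/s1.png

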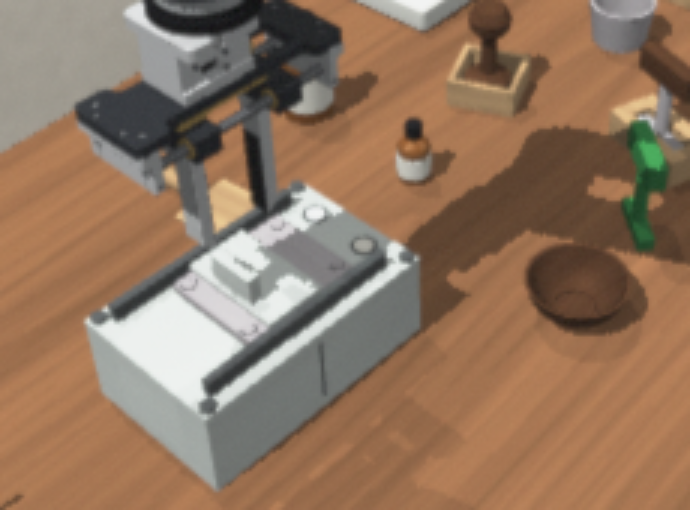

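The picture shows the open fingers above and astride the tab, at about (240,260). I'll descend, grip it and slide.

```bash
python3 -m pendant '[{"jaw":0.5,"tx":0.02,"ty":0.0035,"tz":-0.002,"ax":0,"ay":0,"az":0},{"jaw":0.5,"tx":0.02,"ty":0,"tz":0,"ax":0,"ay":0,"az":0},{"jaw":0.5,"tx":0.014,"ty":0,"tz":0,"ax":0,"ay":0,"az":0},{"jaw":0.5,"tx":0,"ty":0,"tz":0,"ax":0,"ay":0,"az":0},{"jaw":0.0,"tx":0,"ty":0,"tz":0,"ax":0,"ay":0,"az":0},{"jaw":0.0,"tx":0,"ty":0,"tz":0,"ax":0,"ay":0,"az":0},{"jaw":0.0,"tx":0,"ty":0,"tz":0,"ax":0,"ay":0,"az":0},{"jaw":0.0,"tx":0,"ty":0,"tz":0,"ax":0,"ay":0,"az":0}]'; python3 - <<'E'
from h import *
t=mould(0,.018);go([*t,.105],87)
E
```

```text
time_s: 3.15
eef_pos: [0.5637, 0.2046, 0.1126]
tool_rot: [1.249, 1.183, -1.246]
ft_force: [-0.3, 0.4, 0.0]
finger_gap: 0.194
pos [0.5637 0.2046 0.1126] t 3.15 phi -93.0 gap 0.194 F [-0.3  0.4  0. ] j [0.2  0.35 1.57 0.   1.23 1.83]
 turn rotvec tool deg [-0.   -0.03 -0.09]
 shift in current tool axes(mm) [ 7.6 -3.6 -0.2]  after turn [ 7.6 -3.6 -0.2]
```

```bash
python3 -m pendant '[{"jaw":0.0,"tx":0.005,"ty":-0.003,"tz":0,"ax":0,"ay":0,"az":0},{"jaw":0.0,"tx":0,"ty":0,"tz":0,"ax":0,"ay":0,"az":0},{"jaw":0.0,"tx":0,"ty":0,"tz":0,"ax":0,"ay":0,"az":0},{"jaw":0.0,"tx":0,"ty":0,"tz":-0.01,"ax":0,"ay":0,"az":0},{"jaw":0.0,"tx":0,"ty":0,"tz":-0.01,"ax":0,"ay":0,"az":0},{"jaw":0.0,"tx":0,"ty":0,"tz":0,"ax":0,"ay":0,"az":0}]'; python3 - <<'E'
from h import *
t=mould(0,.018+.06);go([*t,.108],87)
E
```

```text
time_s: 3.75
eef_pos: [0.5633, 0.226, 0.109]
tool_rot: [1.251, 1.182, -1.242]
ft_force: [-0.0, 1.9, 7.3]
finger_gap: 0.13
pos [0.5633 0.226  0.109 ] t 3.75 phi -92.95 gap 0.13 F [-0.   1.9  7.3] j [0.24 0.36 1.56 0.   1.22 1.86]
 turn rotvec tool deg [ 0.05 -0.11 -0.31]
 shift in current tool axes(mm) [  1.1  -2.  -38.9]  after turn [  1.   -2.  -38.9]
```

```bash
python3 -m pendant '[{"jaw":0.0,"tx":0,"ty":0,"tz":-0.01,"ax":0,"ay":0,"az":0},{"jaw":0.0,"tx":0,"ty":0,"tz":-0.01,"ax":0,"ay":0,"az":0},{"jaw":0.0,"tx":0,"ty":0,"tz":-0.01,"ax":0,"ay":0,"az":0},{"jaw":0.0,"tx":0,"ty":0,"tz":-0.007,"ax":0,"ay":0,"az":0},{"jaw":0.0,"tx":0,"ty":0,"tz":-0.003,"ax":0,"ay":0,"az":0},{"jaw":0.0,"tx":0,"ty":0,"tz":0,"ax":0,"ay":0,"az":0}]'; python3 - <<'E'
from h import *
t=mould(0,.018+.06);go([*t,.108],87)
E
```

```text
time_s: 4.35
eef_pos: [0.5652, 0.2625, 0.109]
tool_rot: [1.246, 1.178, -1.246]
ft_force: [0.5, -6.3, 9.1]
finger_gap: 0.124
pos [0.5652 0.2625 0.109 ] t 4.35 phi -92.96 gap 0.124 F [ 0.5 -6.3  9.1] j [ 0.3   0.39  1.51 -0.01  1.24  1.92]
 turn rotvec tool deg [ 0.04  0.24 -0.25]
 shift in current tool axes(mm) [ 0.9 -2.  -2.2]  after turn [ 1.  -2.  -2.2]
```

```bash
python3 -m pendant '[{"jaw":0.0,"tx":0,"ty":0,"tz":-0.003,"ax":0,"ay":0,"az":0},{"jaw":0.0,"tx":0,"ty":0,"tz":0,"ax":0,"ay":0,"az":0}]'; python3 - <<'E'
from h import *
t=mould(0,.018+.06);go([*t,.108],87)
E
```

```text
time_s: 4.55
eef_pos: [0.5652, 0.2626, 0.1089]
tool_rot: [1.242, 1.175, -1.249]
ft_force: [-2.3, -13.8, 10.6]
finger_gap: 0.125
pos [0.5652 0.2626 0.1089] t 4.55 phi -92.98 gap 0.125 F [ -2.3 -13.8  10.6] j [ 0.3   0.4   1.51 -0.01  1.24  1.93]
 turn rotvec tool deg [ 0.02  0.53 -0.2 ]
 shift in current tool axes(mm) [ 0.9 -2.  -2.2]  after turn [ 0.9 -2.  -2.1]
```

The guard is at its stop: the force climbs with no motion. Gap 12 mm equals the tab. I'll release and lift.

```bash
python3 -m pendant '[{"jaw":0.45,"tx":0,"ty":0,"tz":0.003,"ax":0,"ay":0,"az":0},{"jaw":0.45,"tx":0,"ty":0,"tz":0,"ax":0,"ay":0,"az":0},{"jaw":0.45,"tx":0,"ty":0,"tz":0,"ax":0,"ay":0,"az":0},{"jaw":0.5,"tx":-0.03,"ty":0,"tz":0,"ax":0,"ay":0,"az":0},{"jaw":0.5,"tx":-0.04,"ty":0,"tz":0,"ax":0,"ay":0,"az":0},{"jaw":0.5,"tx":-0.03,"ty":0,"tz":0,"ax":0,"ay":0,"az":0}]'; python3 - <<'E'
from h import *
go([.4532,-.247,.2],69.7)
E
```

```text
time_s: 5.15
eef_pos: [0.5632, 0.2653, 0.208]
tool_rot: [1.248, 1.185, -1.247]
ft_force: [0.7, 0.9, 1.2]
finger_gap: 0.497
pos [0.5632 0.2653 0.208 ] t 5.15 phi -92.96 gap 0.497 F [0.7 0.9 1.2] j [0.3  0.3  1.42 0.   1.42 1.92]
 turn rotvec tool deg [17.34 -0.04 -0.02]
 shift in current tool axes(mm) [  7.6 -83.4 517.3]  after turn [  8.   74.6 518.6]
```

```bash
python3 -m pendant '[{"jaw":0.5,"tx":0,"ty":0,"tz":0,"ax":8.58,"ay":0,"az":0},{"jaw":0.5,"tx":0,"ty":0,"tz":0,"ax":8.58,"ay":0,"az":0},{"jaw":0.5,"tx":0,"ty":0.007,"tz":0.048,"ax":0,"ay":0,"az":0},{"jaw":0.5,"tx":0,"ty":0.007,"tz":0.048,"ax":0,"ay":0,"az":0},{"jaw":0.5,"tx":0,"ty":0.007,"tz":0.048,"ax":0,"ay":0,"az":0},{"jaw":0.5,"tx":0,"ty":0.007,"tz":0.048,"ax":0,"ay":0,"az":0},{"jaw":0.5,"tx":0,"ty":0.007,"tz":0.048,"ax":0,"ay":0,"az":0},{"jaw":0.5,"tx":0,"ty":0.007,"tz":0.048,"ax":0,"ay":0,"az":0},{"jaw":0.5,"tx":0,"ty":0.007,"tz":0.048,"ax":0,"ay":0,"az":0},{"jaw":0.5,"tx":0,"ty":0.007,"tz":0.048,"ax":0,"ay":0,"az":0},{"jaw":0.5,"tx":0,"ty":0.007,"tz":0.048,"ax":0,"ay":0,"az":0},{"jaw":0.5,"tx":0,"ty":0.007,"tz":0.048,"ax":0,"ay":0,"az":0}]'; python3 - <<'E'
from h import *
go([.4532,-.247,.2],69.7)
E
```

```text
time_s: 6.35
eef_pos: [0.4629, -0.2113, 0.2063]
tool_rot: [1.464, 1.022, -1.463]
ft_force: [0.6, -0.2, 0.2]
finger_gap: 0.502
pos [ 0.4629 -0.2113  0.2063] t 6.35 phi -110.12 gap 0.502 F [ 0.6 -0.2  0.2] j [-0.6   0.06  1.7   0.    1.38  1.32]
 turn rotvec tool deg [ 0.18 -0.04 -0.  ]
 shift in current tool axes(mm) [ 6.3  3.1 36.9]  after turn [ 6.3  3.3 36.8]
```

```bash
python3 -m pendant '[{"jaw":0.5,"tx":0,"ty":0.003,"tz":0.03,"ax":0,"ay":0,"az":0},{"jaw":0.5,"tx":0,"ty":0,"tz":0,"ax":0,"ay":0,"az":0}]'; python3 - <<'E'
from h import *
for n,b in(("top",(190,300,150,230)),("side",(195,315,205,305))):
    im,d=env.get_image(n);np.savez(n+"2.npz",im=im,d=d);cv2.imwrite(f"pics/{n}2.png",cv2.resize(im[b[2]:b[3],b[0]:b[1],::-1],None,fx=6,fy=6,interpolation=cv2.INTER_CUBIC))
    if n=="top": cv2.imwrite("pics/top2k.png",cv2.resize(im[190:280,360:470,::-1],None,fx=5,fy=5,interpolation=cv2.INTER_CUBIC))
go([.4532,-.247,.078],69.7)
E
```

```text
time_s: 6.55
eef_pos: [0.4551, -0.2424, 0.2062]
tool_rot: [1.466, 1.019, -1.467]
ft_force: [0.3, 0.9, -0.6]
finger_gap: 0.5
pos [ 0.4558 -0.239   0.206 ] t 6.65 phi -110.23 gap 0.5 F [-0.2  0.8  0.7] j [-0.65  0.08  1.69  0.    1.38  1.27]
 turn rotvec tool deg [ 0.07 -0.07  0.05]
 shift in current tool axes(mm) [128.    0.4   8.6]  after turn [128.    0.3   8.4]
```

View pics/top2.png

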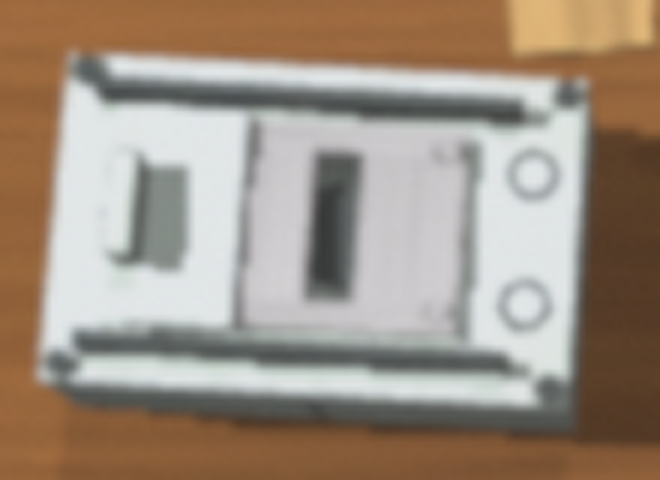

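View pics/side2.png

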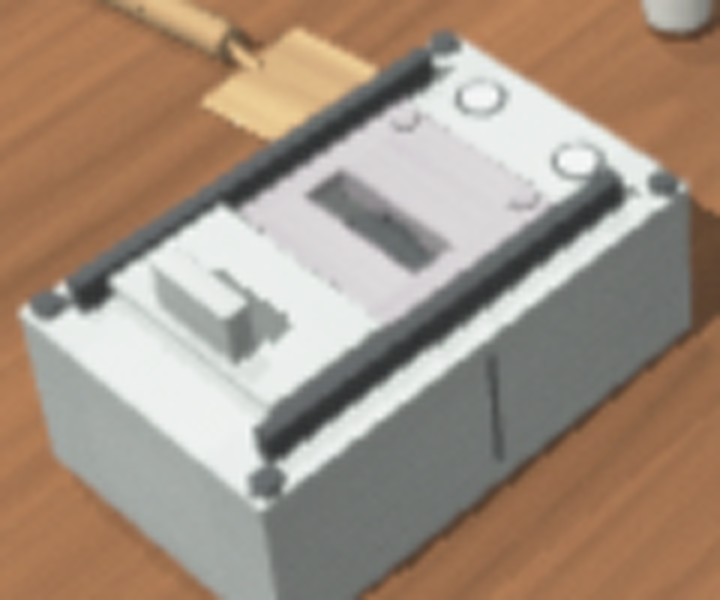

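View pics/top2k.png

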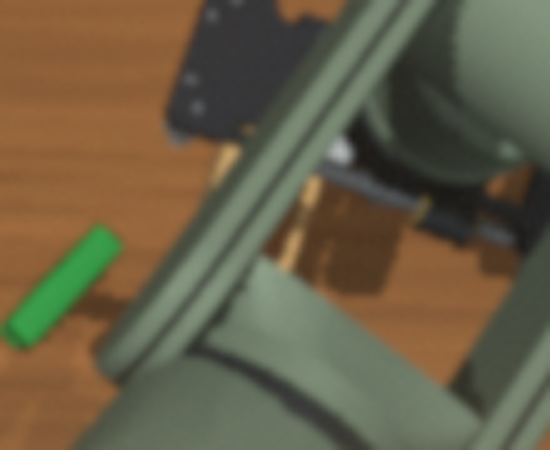

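The slot is in clear view in both pictures, at about top px (245.7,187.5), with the guard open. Measuring the slot now.

```bash
python3 - <<'E'
from h import *
for n,b in(("top",(236,256,170,204)),("side",(240,276,229,255))):
    im=np.load(n+"2.npz")["im"];P=cloud(n,np.load(n+"2.npz")["d"])
    g=cv2.cvtColor(im,cv2.COLOR_RGB2GRAY)
    sub=cv2.resize(g[b[2]:b[3],b[0]:b[1]],None,fx=8,fy=8,interpolation=cv2.INTER_CUBIC)
    for th in(155,170,180):
        m=(sub<th).astype(np.uint8)
        c=[c for c in cv2.findContours(m,0,1)[0]]
        c=max(c,key=cv2.contourArea).reshape(-1,2)
        uv=(c+.5)/8-.5+[b[0],b[2]]
        w=onplane(n,uv,.09)[:,:2].astype(np.float32);print(n,th,cv2.minAreaRect(w),sub.max())
    r=np.zeros((400,640),bool)
    r[145:240,185:300]=1
    if n=="side": r[:]=0;r[205:310,190:320]=1
    m=r&(P[...,2]>.07)&(P[...,2]<.094);print(cv2.minAreaRect(P[m][:,:2].astype(np.float32)))
    m=r&(P[...,2]>.112)&(P[...,2]<.14);print("tab",cv2.minAreaRect(P[m][:,:2].astype(np.float32)))
E
```

```text
top 155 ((0.5582782626152039, 0.17995133996009827), (0.021412180736660957, 0.0643986240029335), 86.65904235839844) 209
top 170 ((0.5583000183105469, 0.17983031272888184), (0.02304026298224926, 0.06630648672580719), 87.11193084716797) 209
top 180 ((0.5581743717193604, 0.1796424686908722), (0.024556966498494148, 0.06788314878940582), 87.21261596679688) 209
((0.5593313574790955, 0.1871604472398758), (0.22049832344055176, 0.1414182335138321), 86.87628936767578)
tab ((0.5634927153587341, 0.26178500056266785), (0.013020842336118221, 0.044518884271383286), 88.5959243774414)
side 155 ((0.5587988495826721, 0.17938169836997986), (0.019220883026719093, 0.0640014037489891), 86.635009765625) 239
side 170 ((0.5587517619132996, 0.17908154428005219), (0.020845551043748856, 0.0653553456068039), 86.6850814819336) 239
side 180 ((0.5587874054908752, 0.17897412180900574), (0.021821480244398117, 0.06634931266307831), 86.78191375732422) 239
((0.5579654574394226, 0.1870439052581787), (0.22260405123233795, 0.14216667413711548), 86.75543212890625)
tab ((0.5624997019767761, 0.2625037431716919), (0.013271358795464039, 0.04542866349220276), 87.44332122802734)
```

```bash
python3 -m pendant '[{"jaw":0.5,"tx":0.03,"ty":0,"tz":0.008,"ax":0,"ay":0,"az":0},{"jaw":0.5,"tx":0.03,"ty":0,"tz":0,"ax":0,"ay":0,"az":0},{"jaw":0.5,"tx":0,"ty":0,"tz":0,"ax":0,"ay":0,"az":0},{"jaw":0.5,"tx":0,"ty":0,"tz":0,"ax":0,"ay":0,"az":0}]'; python3 - <<'E'
from h import *
go([.4532,-.247,.077],69.7)
im,d=env.get_image("side");cv2.imwrite("pics/s3.png",cv2.resize(im[110:230,330:470,::-1],None,fx=5,fy=5))
go([.4532,-.247,.077],69.7)
E
```

```text
time_s: 7.05
eef_pos: [0.4534, -0.2452, 0.1464]
tool_rot: [1.462, 1.025, -1.462]
ft_force: [1.0, -0.3, -0.2]
finger_gap: 0.498
pos [ 0.4534 -0.2452  0.1464] t 7.05 phi -110.04 gap 0.498 F [ 1.  -0.3 -0.2] j [-0.66  0.14  1.75  0.    1.26  1.26]
 turn rotvec tool deg [ 0.26 -0.05  0.08]
 shift in current tool axes(mm) [69.4  0.5  1.9]  after turn [69.4  0.5  1.8]
pos [ 0.4543 -0.2461  0.1476] t 7.1 phi -110.05 gap 0.498 F [ 0.3 -0.5  0.8] j [-0.66  0.14  1.75  0.    1.26  1.26]
 turn rotvec tool deg [ 0.25  0.   -0.08]
 shift in current tool axes(mm) [70.6 -0.8  1.2]  after turn [70.6 -0.7  1.2]
```

View pics/s3.png

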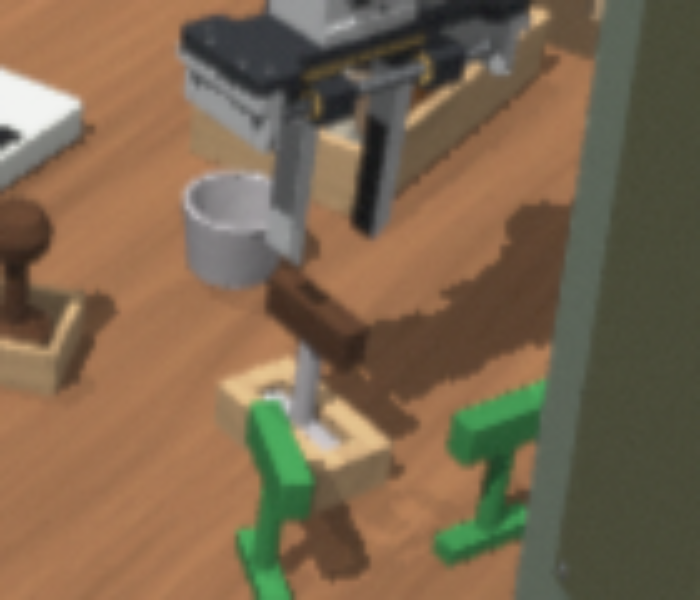

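The fingers straddle the dark grip (crop about (315,310)). The green look-alikes are clear of the descent. Going down and closing.

```bash
python3 -m pendant '[{"jaw":0.5,"tx":0.03,"ty":0,"tz":0.001,"ax":0,"ay":0,"az":0},{"jaw":0.5,"tx":0.03,"ty":0,"tz":0,"ax":0,"ay":0,"az":0},{"jaw":0.5,"tx":0.01,"ty":0,"tz":0,"ax":0,"ay":0,"az":0},{"jaw":0.5,"tx":0,"ty":0,"tz":0,"ax":0,"ay":0,"az":0},{"jaw":0.5,"tx":0,"ty":0,"tz":0,"ax":0,"ay":0,"az":0},{"jaw":0,"tx":0,"ty":0,"tz":0,"ax":0,"ay":0,"az":0},{"jaw":0,"tx":0,"ty":0,"tz":0,"ax":0,"ay":0,"az":0},{"jaw":0,"tx":0,"ty":0,"tz":0,"ax":0,"ay":0,"az":0},{"jaw":0,"tx":0,"ty":0,"tz":0,"ax":0,"ay":0,"az":0},{"jaw":0,"tx":0,"ty":0,"tz":0,"ax":0,"ay":0,"az":0}]'; python3 - <<'E'
from h import *
go([.4532,-.247,.077],69.7)
E
```

```text
time_s: 8.1
eef_pos: [0.4533, -0.2479, 0.0771]
tool_rot: [1.464, 1.021, -1.463]
ft_force: [0.3, 1.1, 2.7]
finger_gap: 0.189
pos [ 0.4533 -0.2479  0.0771] t 8.1 phi -110.18 gap 0.189 F [0.3 1.1 2.7] j [-0.67  0.23  1.8   0.    1.11  1.25]
 turn rotvec tool deg [ 0.12 -0.01 -0.05]
 shift in current tool axes(mm) [ 0.1 -0.4 -0.8]  after turn [ 0.1 -0.4 -0.8]
```

```bash
python3 -m pendant '[{"jaw":0,"tx":-0.01,"ty":0,"tz":0,"ax":0,"ay":0,"az":0},{"jaw":0,"tx":-0.015,"ty":0,"tz":0,"ax":0,"ay":0,"az":0},{"jaw":0,"tx":-0.02,"ty":0,"tz":0,"ax":0,"ay":0,"az":0},{"jaw":0,"tx":-0.03,"ty":0,"tz":0,"ax":0,"ay":0,"az":0},{"jaw":0,"tx":-0.04,"ty":0,"tz":0,"ax":0,"ay":0,"az":0},{"jaw":0,"tx":-0.04,"ty":0,"tz":0,"ax":0,"ay":0,"az":0},{"jaw":0,"tx":0,"ty":0,"tz":0,"ax":-8.5,"ay":0,"az":0},{"jaw":0,"tx":0,"ty":0,"tz":0,"ax":-8.5,"ay":0,"az":0}]'; python3 - <<'E'
from h import *
t=[.5585,.1796];go([*t,.23],86.8)
im,d=env.get_image("side");cv2.imwrite("pics/s4.png",cv2.resize(im[60:230,330:500,::-1],None,fx=3.5,fy=3.5))
E
```

```text
time_s: 8.9
eef_pos: [0.4535, -0.2484, 0.2339]
tool_rot: [1.245, 1.182, -1.244]
ft_force: [-0.5, 0.4, -2.6]
finger_gap: 0.187
pos [ 0.4535 -0.2484  0.2339] t 8.9 phi -92.82 gap 0.187 F [-0.5  0.4 -2.6] j [-0.67  0.06  1.65 -0.    1.43  0.95]
 turn rotvec tool deg [ 0.38  0.13 -0.16]
 shift in current tool axes(mm) [   3.1   83.9 -432.7]  after turn [   3.9   81.  -433.2]
```

View pics/s4.png

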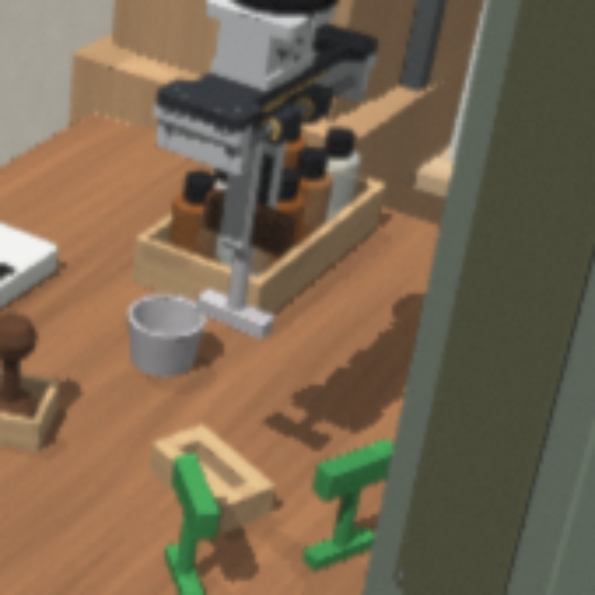

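The key hangs upright in the hand and the rest is empty. Carrying it over the slot.

```bash
python3 -m pendant '[{"jaw":0,"tx":0,"ty":0.005,"tz":-0.025,"ax":0.3,"ay":0,"az":0},{"jaw":0,"tx":0,"ty":0.009,"tz":-0.048,"ax":0,"ay":0,"az":0},{"jaw":0,"tx":0,"ty":0.009,"tz":-0.048,"ax":0,"ay":0,"az":0},{"jaw":0,"tx":0,"ty":0.009,"tz":-0.048,"ax":0,"ay":0,"az":0},{"jaw":0,"tx":0,"ty":0.009,"tz":-0.048,"ax":0,"ay":0,"az":0},{"jaw":0,"tx":0,"ty":0.009,"tz":-0.048,"ax":0,"ay":0,"az":0},{"jaw":0,"tx":0,"ty":0.009,"tz":-0.048,"ax":0,"ay":0,"az":0},{"jaw":0,"tx":0,"ty":0.009,"tz":-0.048,"ax":0,"ay":0,"az":0},{"jaw":0,"tx":0,"ty":0.009,"tz":-0.048,"ax":0,"ay":0,"az":0},{"jaw":0,"tx":0,"ty":0.004,"tz":-0.024,"ax":0,"ay":0,"az":0},{"jaw":0,"tx":0,"ty":0,"tz":0,"ax":0,"ay":0,"az":0},{"jaw":0,"tx":0,"ty":0,"tz":0,"ax":0,"ay":0,"az":0}]'; python3 - <<'E'
from h import *
t=[.5585,.1796];go([*t,.172],86.8)
E
```

```text
time_s: 10.15
eef_pos: [0.559, 0.1795, 0.2308]
tool_rot: [1.252, 1.18, -1.256]
ft_force: [0.2, -1.0, -2.5]
finger_gap: 0.188
pos [0.559  0.1795 0.2308] t 10.15 phi -93.48 gap 0.188 F [ 0.2 -1.  -2.5] j [ 0.16  0.22  1.48 -0.    1.45  1.8 ]
 turn rotvec tool deg [-0.28  0.08  0.11]
 shift in current tool axes(mm) [58.8 -0.4 -0.1]  after turn [58.8 -0.5 -0. ]
```

```bash
python3 -m pendant '[{"jaw":0,"tx":0.02,"ty":0,"tz":0,"ax":-0.3,"ay":0,"az":0},{"jaw":0,"tx":0.03,"ty":0,"tz":0,"ax":0,"ay":0,"az":0},{"jaw":0,"tx":0.006,"ty":0,"tz":0,"ax":0,"ay":0,"az":0},{"jaw":0,"tx":0,"ty":0,"tz":0,"ax":0,"ay":0,"az":0},{"jaw":0,"tx":0,"ty":0,"tz":0,"ax":0,"ay":0,"az":0}]'; python3 - <<'E'
from h import *
t=[.5585,.1796];go([*t,.167],86.8)
im,d=env.get_image("side");np.savez("side5.npz",im=im,d=d);cv2.imwrite("pics/s5.png",cv2.resize(im[190:290,210:310,::-1],None,fx=6,fy=6,interpolation=cv2.INTER_CUBIC))
go([*t,.167],86.8)
E
```

```text
time_s: 10.65
eef_pos: [0.5605, 0.1788, 0.1768]
tool_rot: [1.252, 1.181, -1.25]
ft_force: [-0.5, 0.2, -2.0]
finger_gap: 0.19
pos [0.5605 0.1788 0.1768] t 10.65 phi -93.25 gap 0.19 F [-0.5  0.2 -2. ] j [ 0.16  0.26  1.54 -0.    1.34  1.79]
 turn rotvec tool deg [-0.05 -0.01 -0.09]
 shift in current tool axes(mm) [ 9.8 -2.  -0.7]  after turn [ 9.8 -2.  -0.7]
pos [0.5609 0.1791 0.1773] t 10.7 phi -93.23 gap 0.19 F [ 0.7  0.4 -2. ] j [ 0.16  0.26  1.54 -0.    1.34  1.79]
 turn rotvec tool deg [-0.03 -0.03 -0.16]
 shift in current tool axes(mm) [10.3 -2.5 -0.4]  after turn [10.3 -2.5 -0.4]
```

View pics/s5.png

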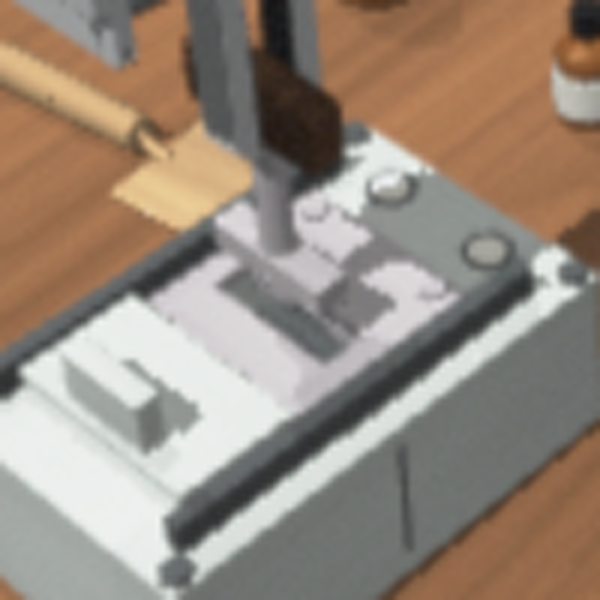

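```bash
python3 - <<'E'
from h import *
z=np.load("side5.npz");P=cloud("side",z["d"]);r=np.zeros((400,640),bool);r[218:245,242:272]=1
m=r&(abs(P[...,0]-.5585)<.045)&(abs(P[...,1]-.18)<.025)&(P[...,2]>.105)&(P[...,2]<.13)
c,s=np.cos(np.radians(-3.2)),np.sin(np.radians(-3.2))
q=(P[m][:,:2]-[.5585,.1796])@np.array([[c,-s],[s,c]])
print(m.sum(),q.min(0),q.max(0),np.percentile(P[m][:,2],[2,50,98]))
print(cv2.minAreaRect(P[m][:,:2].astype(np.float32)))
t=r&(abs(P[...,2]-.1225)<.004)&(abs(P[...,0]-.5585)<.045)&(abs(P[...,1]-.18)<.025)
q=(P[t][:,:2]-[.5585,.1796])@np.array([[c,-s],[s,c]])
print(t.sum(),np.percentile(q,[1,99],axis=0),cv2.minAreaRect(P[t][:,:2].astype(np.float32)))
for row in P[215:248:1,240:276:2,2]*1e3: print(*[("%3d"%v if v==v else "  .") for v in row])
E
```

```text
191 [-0.02997958 -0.00922363] [0.03016355 0.00858536] [0.10953834 0.12165241 0.12815376]
((0.5585775375366211, 0.17922456562519073), (0.017726823687553406, 0.0601196214556694), 86.58893585205078)
127 [[-0.02897738 -0.0086113 ]
 [ 0.03009374  0.00799674]] ((0.5589354634284973, 0.1792258769273758), (0.017634568735957146, 0.059455081820487976), 87.80685424804688)
  3   2   2   4 187 186 181 173 186 189 191 193 189 188  80  80  80  82
  3   1   1   3   0 183 180 172 170 186 190 190 187 185  81  82  80  83
  3   2   2   2   4   1 168 171 168 181 186 188 183  87  81  80  82  83
  3   4   3   5   3   3 165 166 163  93 183 185  86  82  81  80  80  79
  2   3   5   0   0   1 161 163 162  96  93 180  87  81  81  82  84  82
  2   0   2   3   5   2 158 160 158  94  88  85  82  82  81  80  81  80
  0   1   1   3   1   4 154 157 156 150  87  81  81  79  79  80  81  80
  3   1   1   3   3  97 153 154 152 148  84  91  82  81  82  82  81  83
  0   0   4   0  94  94 149 151 152 145  88  90  90  82  80  81  82  81
  1   3   3   2  95 122 143 149 148 143  89  91  91  81  81  80  79  82
  2   1   1  95 1
[... 938 characters left out ...]
  70  65  74 107 115 118 122 120 117  87  87  88  89
 86  89  90  89  72  68  63  62  78 113 116 122 115 114  88  87  89  88
 88  90  89  89  88  67  60  57  72  80 112 116 114 109  87  90  86  87
 90  89  91  88  89  90  57  72  74  74  75 115 109  90  88  90  89  88
 88  87  91  88  87  88  74  74  74  72  73 110  87  86  92  89  90  87
 91  88  89  86  89  88  90  74  72  71  71  72  84  89  90  91  92  89
 90  89  87  89  88  90  90  87  72  74  72  74  74  86  88  89  89  90
 88  90  89  89  88  89  90  88  71  73  74  74  73  80  83  90  89  88
 95  91  90  87  88  89  89  88  88  72  72  73  72  78  81  89  90  89
 92  94  90  88  90  89  89  90  88  87  72  72  72  73  79  89  89  90
```

The head sits at (0.5587,0.1792) and the slot at (0.5588,0.1792) in the same camera, so they align within 1 mm. I'll lower slowly and feel.

```bash
python3 -m pendant '[{"jaw":0,"tx":0.008,"ty":0,"tz":0,"ax":0,"ay":0,"az":0},{"jaw":0,"tx":0.006,"ty":0,"tz":0,"ax":0,"ay":0,"az":0},{"jaw":0,"tx":0.004,"ty":0,"tz":0,"ax":0,"ay":0,"az":0},{"jaw":0,"tx":0.004,"ty":0,"tz":0,"ax":0,"ay":0,"az":0},{"jaw":0,"tx":0.003,"ty":0,"tz":0,"ax":0,"ay":0,"az":0},{"jaw":0,"tx":0,"ty":0,"tz":0,"ax":0,"ay":0,"az":0},{"jaw":0,"tx":0,"ty":0,"tz":0,"ax":0,"ay":0,"az":0}]'; python3 - <<'E'
from h import *
go([.5607,.179,.128],86.8)
E
```

```text
time_s: 11.4
eef_pos: [0.5598, 0.1796, 0.1505]
tool_rot: [1.25, 1.183, -1.25]
ft_force: [1.4, 0.6, -1.8]
finger_gap: 0.194
pos [0.5598 0.1796 0.1505] t 11.4 phi -93.16 gap 0.194 F [ 1.4  0.6 -1.8] j [0.16 0.28 1.57 0.   1.29 1.79]
 turn rotvec tool deg [ 0.04 -0.    0.  ]
 shift in current tool axes(mm) [22.5  1.   0.5]  after turn [22.5  1.   0.5]
```

The head is in the slot: its underside is at about 83 mm with no contact force. Now pushing down against the spring.

```bash
python3 -m pendant '[{"jaw":0,"tx":0.005,"ty":0,"tz":0,"ax":0,"ay":0,"az":0},{"jaw":0,"tx":0.005,"ty":0,"tz":0,"ax":0,"ay":0,"az":0},{"jaw":0,"tx":0.005,"ty":0,"tz":0,"ax":0,"ay":0,"az":0},{"jaw":0,"tx":0.005,"ty":0,"tz":0,"ax":0,"ay":0,"az":0},{"jaw":0,"tx":0.005,"ty":0,"tz":0,"ax":0,"ay":0,"az":0},{"jaw":0,"tx":0.004,"ty":0,"tz":0,"ax":0,"ay":0,"az":0},{"jaw":0,"tx":0,"ty":0,"tz":0,"ax":0,"ay":0,"az":0},{"jaw":0,"tx":0,"ty":0,"tz":0,"ax":0,"ay":0,"az":0}]'; python3 - <<'E'
from h import *
go([.5598,.1796,.122],86.8)
im,d=env.get_image("side");cv2.imwrite("pics/s6.png",cv2.resize(im[190:290,210:310,::-1],None,fx=6,fy=6,interpolation=cv2.INTER_CUBIC))
go([.5598,.1796,.122],86.8)
P=cloud("side",d)
for row in P[225:250:1,244:276:2,2]*1e3: print(*[("%3d"%v if v==v else "  .") for v in row])
E
```

```text
time_s: 12.2
eef_pos: [0.5603, 0.1797, 0.1232]
tool_rot: [1.25, 1.182, -1.249]
ft_force: [-2.4, -1.3, 8.8]
finger_gap: 0.191
pos [0.5603 0.1797 0.1232] t 12.2 phi -93.16 gap 0.191 F [-2.4 -1.3  8.8] j [ 0.16  0.31  1.59 -0.    1.24  1.79]
 turn rotvec tool deg [ 0.04 -0.01 -0.07]
 shift in current tool axes(mm) [ 1.2 -0.5  0.1]  after turn [ 1.2 -0.5  0.1]
pos [0.5603 0.1797 0.1233] t 12.25 phi -93.16 gap 0.189 F [-2.7 -1.   8. ] j [ 0.16  0.31  1.59 -0.    1.24  1.79]
 turn rotvec tool deg [ 0.04 -0.01 -0.07]
 shift in current tool axes(mm) [ 1.3 -0.5  0.1]  after turn [ 1.3 -0.5  0.1]
  0 152 158 160 156 151 153 154 156 154 155 155  80  80  82  81
 95 148 151 156 152 147 153 156 154 155 155 154  88  80  82  80
 95 144 148 153 151 146 150 152 157 156 154 155  89  89  80  80
 95 141 145 150 146 142 147 150 153 157 153 151  89  88  82  82
 96 136 143 148 144 141 142 147 149 153 152 149 146  88  89  80
 91 135 137 143 143 138 138 143 146 152 150 145 140  89  91  89
 90  83 136 140 141 135 136 138 144 149 146 144 137  88  88  88
 85  90 133 138 135 133 133 139 138 144 144 140 133  88  9
[... 393 characters left out ...]
  88  75  68  65  99 103 103  87  85  92  89  90  90  90  89
 88  90  88  65  60  95 101  98  84  88  89  87  91  89  89  90
 89  88  87   .  69  92  97  94  41  84  87  90  88  90  88  88
 88  88  89  90  67  88  92  93  88  83  86  87  88  90  89  89
 90  89  89  88  90  69  88  90  83  32  83  90  92  89  90  90
 88  90  90  88  89   .  88  82  79  30  39  85  89  88  89  88
 88  91  90  88  86  88  85  86  78  27  34  82  88  87  91  91
 88  89  89  89  89  89  88  76  77  53  56  77  85  89  88  89
 88  88  89  87  89  89  90  87  75  54  54  30  80  90  89  88
 89  90  88  91  90  91  88  88  90  69  55  57  86  88  90  87
 93  88  90  87  89  89  88  90  89  73  68  87  91  90  87  96
```

View pics/s6.png

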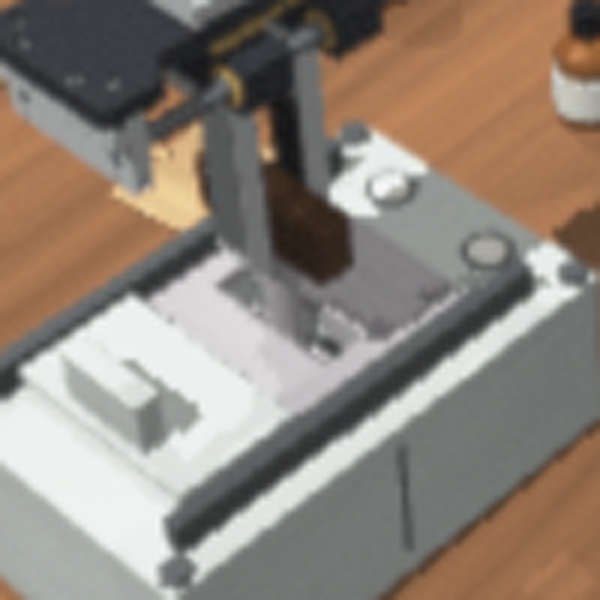

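The push reads about 11 N on the pad, i.e. underside at about 56 mm. The grip top at 156 mm agrees, so the key has not slipped. Going 2 mm deeper, then a quarter turn.

```bash
python3 -m pendant '[{"jaw":0,"tx":0.003,"ty":0,"tz":0,"ax":0,"ay":0,"az":0},{"jaw":0,"tx":0,"ty":0,"tz":0,"ax":-8,"ay":0,"az":0},{"jaw":0,"tx":0,"ty":0,"tz":0,"ax":-8,"ay":0,"az":0},{"jaw":0,"tx":0,"ty":0,"tz":0,"ax":-8,"ay":0,"az":0},{"jaw":0,"tx":0,"ty":0,"tz":0,"ax":-8,"ay":0,"az":0},{"jaw":0,"tx":0,"ty":0,"tz":0,"ax":-8,"ay":0,"az":0},{"jaw":0,"tx":0,"ty":0,"tz":0,"ax":0,"ay":0,"az":0}]'; python3 - <<'E'
from h import *
go([.559,.1805,.122],-3.2)
E
```

```text
time_s: 12.95
eef_pos: [0.562, 0.1803, 0.1213]
tool_rot: [0.725, 1.443, -0.719]
ft_force: [-0.6, 1.0, 9.5]
finger_gap: 0.192
pos [0.562  0.1803 0.1213] t 12.95 phi -53.03 gap 0.192 F [-0.6  1.   9.5] j [0.16 0.31 1.59 0.   1.23 1.09]
 turn rotvec tool deg [-49.83   0.23  -0.23]
 shift in current tool axes(mm) [-0.7 -2.2 -1.9]  after turn [-0.7  0.  -3. ]
```

Turning freely, with no blocking force. Finishing the turn with the centring shift.

```bash
python3 -m pendant '[{"jaw":0,"tx":0,"ty":0,"tz":0,"ax":-8.3,"ay":0,"az":0},{"jaw":0,"tx":0,"ty":0,"tz":0,"ax":-8.3,"ay":0,"az":0},{"jaw":0,"tx":0,"ty":0,"tz":0,"ax":-8.3,"ay":0,"az":0},{"jaw":0,"tx":0,"ty":0,"tz":0,"ax":-8.3,"ay":0,"az":0},{"jaw":0,"tx":0,"ty":0,"tz":0,"ax":-8.3,"ay":0,"az":0},{"jaw":0,"tx":0,"ty":0.001,"tz":-0.0016,"ax":-8.3,"ay":0,"az":0},{"jaw":0,"tx":0,"ty":0,"tz":0,"ax":0,"ay":0,"az":0},{"jaw":0,"tx":0,"ty":0,"tz":0,"ax":0,"ay":0,"az":0}]'; python3 - <<'E'
from h import *
go([.559,.1805,.122],-3.2)
im,d=env.get_image("side");P=cloud("side",d);cv2.imwrite("pics/s7.png",cv2.resize(im[190:290,210:310,::-1],None,fx=6,fy=6,interpolation=cv2.INTER_CUBIC))
m=np.zeros((400,640),bool);m[205:250,230:285]=1
m&=(P[...,2]>.135)&(P[...,2]<.165)&(im.max(2)<90)
print(m.sum(),P[m].mean(0),cv2.minAreaRect(P[m][:,:2].astype(np.float32)))
E
```

```text
time_s: 13.75
eef_pos: [0.5616, 0.1811, 0.1217]
tool_rot: [0.047, 1.563, -0.045]
ft_force: [0.5, -0.6, 8.6]
finger_gap: 0.191
pos [0.5616 0.1811 0.1217] t 13.75 phi -3.34 gap 0.191 F [ 0.5 -0.6  8.6] j [ 0.17  0.31  1.59 -0.    1.23  0.22]
 turn rotvec tool deg [-0.14  0.43 -0.07]
 shift in current tool axes(mm) [-0.3 -0.8 -2.5]  after turn [-0.3 -0.8 -2.5]
119 [0.55915234 0.19931957 0.14758105] ((0.5622920989990234, 0.18398329615592957), (0.06503956019878387, 0.021964626386761665), 87.2359390258789)
```

View pics/s7.png

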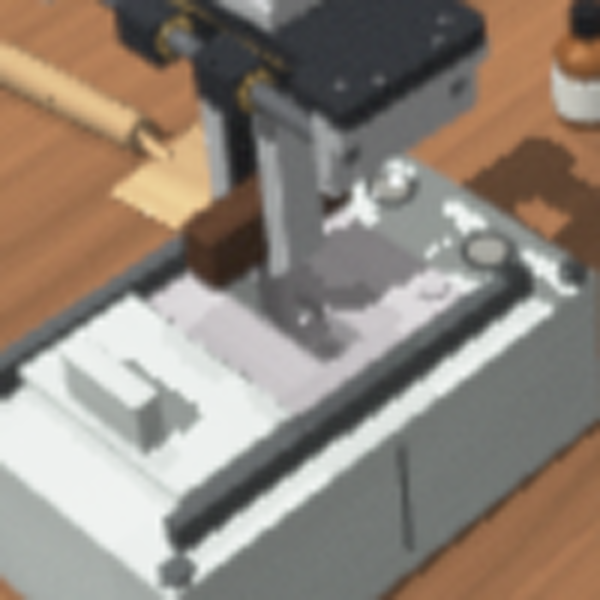

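```bash
python3 -m pendant '[{"jaw":0,"tx":0,"ty":-0.0005,"tz":-0.002,"ax":0,"ay":0,"az":0},{"jaw":0,"tx":-0.003,"ty":0,"tz":0,"ax":0,"ay":0,"az":0},{"jaw":0,"tx":-0.003,"ty":0,"tz":0,"ax":0,"ay":0,"az":0},{"jaw":0,"tx":-0.002,"ty":0,"tz":0,"ax":0,"ay":0,"az":0},{"jaw":0,"tx":-0.002,"ty":0,"tz":0,"ax":0,"ay":0,"az":0},{"jaw":0,"tx":-0.001,"ty":0,"tz":0,"ax":0,"ay":0,"az":0},{"jaw":0,"tx":0,"ty":0,"tz":0,"ax":0,"ay":0,"az":0},{"jaw":0,"tx":0,"ty":0,"tz":0,"ax":0,"ay":0,"az":0}]'; python3 - <<'E'
from h import *
go([.5597,.1805,.135],-3.2)
E
```

```text
time_s: 14.6
eef_pos: [0.5594, 0.1808, 0.1315]
tool_rot: [0.047, 1.563, -0.045]
ft_force: [4.7, 0.0, 5.9]
finger_gap: 0.191
pos [0.5594 0.1808 0.1315] t 14.6 phi -3.37 gap 0.191 F [4.7 0.  5.9] j [ 0.17  0.3   1.59 -0.    1.25  0.22]
 turn rotvec tool deg [-0.17  0.41 -0.09]
 shift in current tool axes(mm) [-3.5 -0.3  0.3]  after turn [-3.5 -0.3  0.3]
```

A side force of +4.7 N in x says I'm brushing the notch wall, so I'll ease over by +1 mm and continue up.

```bash
python3 -m pendant '[{"jaw":0,"tx":0,"ty":0,"tz":0.001,"ax":0,"ay":0,"az":0},{"jaw":0,"tx":-0.002,"ty":0,"tz":0,"ax":0,"ay":0,"az":0},{"jaw":0,"tx":-0.002,"ty":0,"tz":0,"ax":0,"ay":0,"az":0},{"jaw":0,"tx":0,"ty":0,"tz":0,"ax":0,"ay":0,"az":0},{"jaw":0,"tx":0,"ty":0,"tz":0,"ax":0,"ay":0,"az":0}]'; python3 - <<'E'
from h import *
go([.5597,.1805,.135],-3.2)
E
```

```text
time_s: 15.1
eef_pos: [0.5573, 0.1804, 0.1336]
tool_rot: [0.046, 1.57, -0.046]
ft_force: [3.8, 0.6, 4.3]
finger_gap: 0.191
pos [0.5573 0.1804 0.1336] t 15.1 phi -3.36 gap 0.191 F [3.8 0.6 4.3] j [ 0.17  0.3   1.59 -0.    1.26  0.22]
 turn rotvec tool deg [-0.16  0.01 -0.  ]
 shift in current tool axes(mm) [-1.4  0.2  2.3]  after turn [-1.4  0.2  2.3]
```

```bash
python3 -m pendant '[{"jaw":0,"tx":0,"ty":0,"tz":0.0015,"ax":0,"ay":0,"az":0},{"jaw":0,"tx":0,"ty":0,"tz":0,"ax":0,"ay":0,"az":0},{"jaw":0,"tx":0,"ty":0,"tz":0,"ax":0,"ay":0,"az":0}]'; python3 - <<'E'
from h import *
go([.5597,.1805,.135],-3.2)
im,d=env.get_image("side");cv2.imwrite("pics/s8.png",cv2.resize(im[190:290,210:310,::-1],None,fx=6,fy=6,interpolation=cv2.INTER_CUBIC))
go([.5597,.1805,.135],-3.2)
E
```

```text
time_s: 15.4
eef_pos: [0.5576, 0.1804, 0.1329]
tool_rot: [0.046, 1.573, -0.046]
ft_force: [0.4, 1.6, 5.1]
finger_gap: 0.192
pos [0.5576 0.1804 0.1329] t 15.4 phi -3.36 gap 0.192 F [0.4 1.6 5.1] j [0.16 0.3  1.58 0.   1.26 0.22]
 turn rotvec tool deg [-0.16 -0.16  0.01]
 shift in current tool axes(mm) [-2.1  0.3  2. ]  after turn [-2.1  0.3  2.1]
pos [0.5577 0.1803 0.1329] t 15.45 phi -3.36 gap 0.19 F [0.8 1.2 4.3] j [0.16 0.3  1.58 0.   1.26 0.22]
 turn rotvec tool deg [-0.16 -0.16  0.01]
 shift in current tool axes(mm) [-2.1  0.3  2. ]  after turn [-2.1  0.3  2. ]
```

View pics/s8.png

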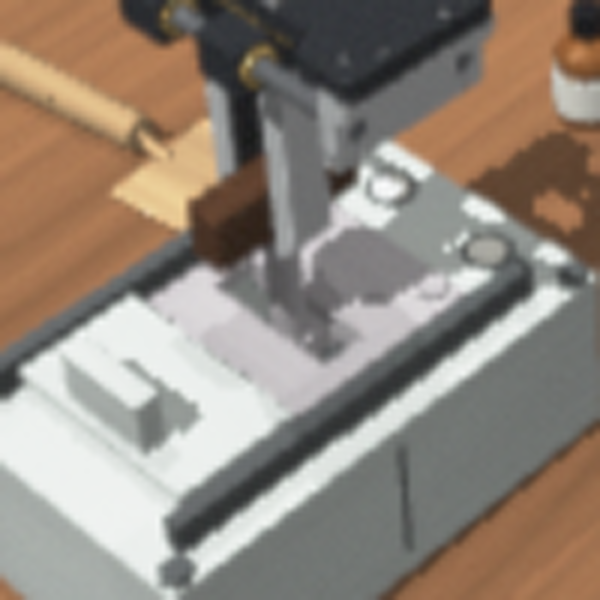

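```bash
python3 -m pendant '[{"jaw":0,"tx":-0.002,"ty":0,"tz":0,"ax":0,"ay":0,"az":0},{"jaw":0,"tx":-0.001,"ty":0,"tz":0,"ax":0,"ay":0,"az":0},{"jaw":0,"tx":0,"ty":0,"tz":0,"ax":0,"ay":0,"az":0},{"jaw":0,"tx":0,"ty":0,"tz":0,"ax":0,"ay":0,"az":0}]'; python3 - <<'E'
from h import *
go([.5597,.1805,.135],-3.2)
E
```

```text
time_s: 15.85
eef_pos: [0.5576, 0.1802, 0.1351]
tool_rot: [0.046, 1.573, -0.046]
ft_force: [1.3, 1.4, -3.6]
finger_gap: 0.189
pos [0.5576 0.1802 0.1351] t 15.85 phi -3.36 gap 0.189 F [ 1.3  1.4 -3.6] j [0.16 0.3  1.58 0.   1.27 0.22]
 turn rotvec tool deg [-0.16 -0.17  0.02]
 shift in current tool axes(mm) [0.  0.4 2.1]  after turn [0.1 0.4 2.1]
```

The key tops out with TCP z = 0.135, so its underside is at about 68 mm, which is locked. Releasing and retreating straight up.

```bash
python3 -m pendant '[{"jaw":0.5,"tx":0,"ty":0,"tz":0,"ax":0,"ay":0,"az":0},{"jaw":0.5,"tx":0,"ty":0,"tz":0,"ax":0,"ay":0,"az":0},{"jaw":0.5,"tx":0,"ty":0,"tz":0,"ax":0,"ay":0,"az":0},{"jaw":0.5,"tx":0,"ty":0,"tz":0,"ax":0,"ay":0,"az":0},{"jaw":0.5,"tx":-0.02,"ty":0,"tz":0,"ax":0,"ay":0,"az":0},{"jaw":0.5,"tx":-0.04,"ty":0,"tz":0,"ax":0,"ay":0,"az":0},{"jaw":0.5,"tx":-0.04,"ty":0,"tz":0,"ax":0,"ay":0,"az":0},{"jaw":0.5,"tx":0,"ty":-0.04,"tz":-0.02,"ax":0,"ay":0,"az":0},{"jaw":0.5,"tx":0,"ty":-0.045,"tz":-0.02,"ax":0,"ay":0,"az":0},{"jaw":0.5,"tx":0,"ty":-0.045,"tz":-0.02,"ax":0,"ay":0,"az":0},{"jaw":0.5,"tx":0,"ty":-0.045,"tz":-0.02,"ax":0,"ay":0,"az":0},{"jaw":0.5,"tx":0,"ty":-0.045,"tz":-0.02,"ax":0,"ay":0,"az":0}]'; python3 -m pendant '[{"jaw":0.5,"tx":0,"ty":-0.04,"tz":0,"ax":0,"ay":0,"az":0},{"jaw":0.5,"tx":0,"ty":0,"tz":0,"ax":0,"ay":0,"az":0},{"jaw":0.5,"tx":0,"ty":0,"tz":0,"ax":0,"ay":0,"az":0}]'; python3 - <<'E'
from h import *
for n,b in(("top",(190,300,150,230)),("side",(195,315,190,290))):
    im,d=env.get_image(n);cv2.imwrite(f"pics/{n}9.png",cv2.resize(im[b[2]:b[3],b[0]:b[1],::-1],None,fx=5,fy=5,interpolation=cv2.INTER_CUBIC));cv2.imwrite(f"pics/{n}9f.png",im[:,:,::-1])
    P=cloud(n,d);m=np.zeros((400,640),bool);m[b[2]:b[3],b[0]:b[1]]=1
    g=m&(abs(P[...,2]-.168)<.006)
    print(n,"grip top",g.sum(),np.median(P[g][:,2]),cv2.minAreaRect(P[g][:,:2].astype(np.float32)))
    g=m&(abs(P[...,2]-.1215)<.006)&(P[...,1]>.24);print(" tab",cv2.minAreaRect(P[g][:,:2].astype(np.float32)))
s=env.state();print(s["time_s"],s["eef_pos"],s["ft_force"])
E
```

```text
time_s: 17.05
eef_pos: [0.445, -0.0349, 0.2369]
tool_rot: [0.045, 1.57, -0.046]
ft_force: [0.6, -0.5, -0.1]
finger_gap: 0.499
time_s: 17.35
eef_pos: [0.4437, -0.074, 0.2369]
tool_rot: [0.048, 1.57, -0.048]
ft_force: [0.0, -0.6, 0.9]
finger_gap: 0.501
top grip top 228 0.1679281802355551 ((0.5576876997947693, 0.17873215675354004), (0.06911401450634003, 0.01926633156836033), 85.92953491210938)
 tab ((0.5637556314468384, 0.26153358817100525), (0.012546987272799015, 0.043559882789850235), 85.74789428710938)
side grip top 199 0.1669133336536729 ((0.5566370487213135, 0.1807551383972168), (0.06915920972824097, 0.019483309239149094), 84.50201416015625)
 tab ((0.5627791285514832, 0.2625900208950043), (0.012975555844604969, 0.043185826390981674), 87.12537384033203)
17.45 [ 0.4438855  -0.07266974  0.23664328] [-0.03420417  0.74019891 -0.47712193]
```

View pics/top9.png

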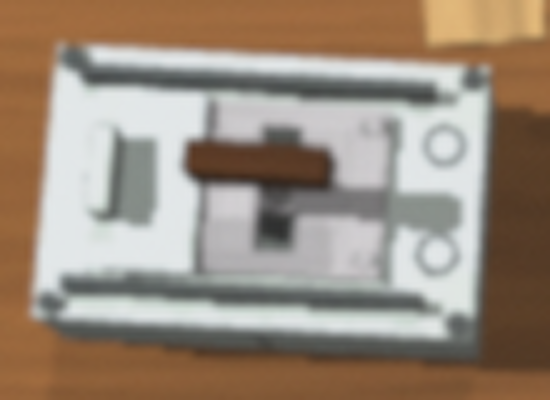

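View pics/side9f.png

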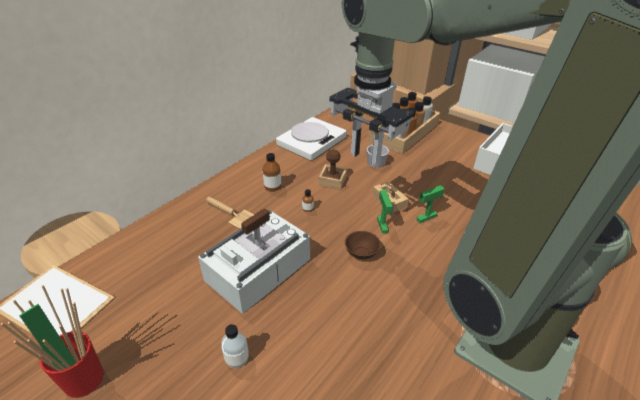

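Locked: the key stands upright and crosswise, with its grip top at 167–168 mm (expected 168). The guard is open and the bystanders are in place. Handing in.

```bash
python3 -c "
from plant import env
print(env.job_done())"
```

```text
the job is handed in; nothing more can be done
None
```

The mould is locked and the job is handed in at about 17.5 s; no verdict is reported. I slid the guard open to its stop by its tab and drew the dark-gripped key from its rest. The head went into the slot, which I had found about 7 mm towards -y, without touching the plate. I pushed it down to about 55 mm, turned it a quarter turn, let it up into the notch and released it.

My last checks, from both cameras:
- **Height:** the grip top measures 167–168 mm above the table, against 168 mm expected when locked.
- **Angle:** the grip lies crosswise within 1–2.5°.
- **Position:** the grip centre is within about 1–2 mm of the slot centre in x.
- **Guard:** the tab is where it stopped, about 58 mm (by the cameras) from its shut position, so the guard is still open.
- **Bystanders:** the side view shows nothing shifted.
- **Robot:** it ended clear of everything, with no force on the tool.

**Disagreements:**
- While the key was rising, the head brushed the notch wall with about 4–5 N sideways. I eased it over by 2.5 mm and the force went away.
- The two cameras differ by 1–2 mm on the grip centre and by 1.4° on its angle, which is within the calibration.

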